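# Turn a spaced pile of plates over with its spacers

### The job

The pile on the worktop has to be made ready for laser marking with the dark steel plate on top. Take the pile apart: stand the brass cap upright in the middle of the round pad; lay the red plate squarely in the outline on the plywood board, lay the two spacer bars across it, one on each white band, and lay the dark steel plate centrally on the bars, in line with the red plate. The two plates are freshly lacquered and must never touch each other, and the aluminium disc and the tin beside the work stay where they are.

Things in the scene. Friction and masses are not known exactly. Their poses are not given: they have to be found in the camera images.
- steel_plate: Loose dark steel-grey plate, 130 x 50 x 12 mm, about 0.45 kg, at first the bottom of the pile, flat on the worktop. Origin: centre of its underside; x along its 130 mm length, y across its 50 mm width, z up. At the start the two spacer bars lie across it about 35 mm either side of its middle, the red plate lies on the bars, and the brass cap stands on the red plate.
- yellow_bar: Loose yellow spacer bar, 12 x 70 x 12 mm, 40 g. Origin: centre of its underside; y along its 70 mm length, z up. Interchangeable with the blue bar: either may go on either white band. Its ends stick out 10 mm on each side of the 50 mm wide plates.
- blue_bar: Loose blue spacer bar, 12 x 70 x 12 mm, 40 g; otherwise like the yellow bar.
- red_plate: Loose red plate, 100 x 50 x 12 mm, 0.2 kg. Origin: centre of its underside; x along its 100 mm length, y across its 50 mm width, z up. Two white bands, 12 mm wide, cross its top face, centred 35 mm either side of its middle (x = +35 mm and x = -35 mm).
- brass_cap: Loose brass screw cap, 55 mm in diameter, 32 mm high, 0.21 kg, standing on its 43 mm thread with the hexagon up. Origin: centre of its underside, z up. The hexagon from 21 to 31 mm above the origin can be gripped across in any direction as a round of 52 mm; the flange under it (15 to 21 mm) is 55 mm across.
- board: Fixed light plywood board, 130 x 70 x 10 mm, with a black outline of a 100 x 50 mm plate on it. Origin: centre of its underside; x along its 130 mm length, z up; top face 10 mm above the origin. The red plate may lie either way round.
- pad: Fixed round black rubber pad with a green circle, 80 mm in diameter. Origin: centre of its underside; top face 6 mm above it.
- round_blank: Bystander: round disc of plain aluminium lying flat, 45 mm in diameter, 8 mm high. Origin: centre of its underside.
- tin: Bystander: small white tin with blue lid, 53 x 67 x 24 mm. Origin: centre of its underside.
Things that resemble listed ones, but are neither listed nor needed, are in the scene too. What is shaped like the brass_cap but orange is not meant.

How it is judged:
At the end, for the whole second after the job is handed in: At rest: cap upright on pad within 15 mm; red plate flat on board within 12 mm, 0.15 rad; one bar on each white band within 12 mm, crosswise within 0.2 rad; steel plate level on both bars, within 15 mm and 0.15 rad of the red plate (horizontal distance between brass_cap and pad below 0.015 m and z of brass_cap in the frame of pad between 0.002 and 0.01 m and angle between brass_cap's own z axis and vertical below 0.1 rad and horizontal distance between red_plate and board below 0.012 m and z of red_plate in the frame of board between 0.007 and 0.013 m and angle between the x axis of red_plate and the x axis of board, either way round below 0.15 rad and angle between each of red_plate, steel_plate's own z axis and vertical below 0.05 rad and ((x of yellow_bar in the frame of red_plate between 0.023 and 0.047 m and x of blue_bar in the frame of red_plate between -0.047 and -0.023 m) or (x of blue_bar in the frame of red_plate between 0.023 and 0.047 m and x of yellow_bar in the frame of red_plate between -0.047 and -0.023 m)) and y of yellow_bar in the frame of red_plate between -0.012 and 0.012 m and z of yellow_bar in the frame of red_plate between 0.009 and 0.015 m and angle between the y axis of each of yellow_bar, blue_bar and the y axis of red_plate, either way round below 0.2 rad and y of blue_bar in the frame of red_plate between -0.012 and 0.012 m and z of blue_bar in the frame of red_plate between 0.009 and 0.015 m and horizontal distance between steel_plate and red_plate below 0.015 m and z of steel_plate in the frame of red_plate between 0.021 and 0.027 m and angle between the x axis of steel_plate and the x axis of red_plate, either way round below 0.15 rad and linear speed of each of brass_cap, red_plate, yellow_bar, blue_bar, steel_plate below 0.02 m/s); the robot touches nothing.
It fails at once if the steel plate and the red plate touch each other (contact force between steel_plate and red_plate above 0.3 N).
It fails at once if the round blank is pushed more than 20 mm away (distance of round_blank from where it was at the start of the episode above 0.02 m).
It fails at once if the tin is pushed more than 20 mm away (distance of tin from where it was at the start of the episode above 0.02 m).
It also fails if it takes over 109 s, if anything falls off the work surface, if the arm or the gripper's body presses on something with over 40 N, if the wrist force passes 120 N, or if a joint passes its speed limit or range.

### The arm

A 6-joint arm with a two-finger parallel gripper is mounted at the origin on a cart in front of the work surface, level with it; the furniture and walls round the work are solid. World frame = base frame: x ahead of the robot, y to its left, z up, the work surface at z = 0. Lengths are in m, angles in rad, forces in N, time in s.
With the tool pointing down it reaches from about 0.35 to 0.925 m from the base axis. Payload 6.4 kg.
Tool frame: the origin (TCP) lies midway between the tips of the shut fingers; the grasp point (between the pads) lies 19 mm behind it (robot.grasp_offset is the distance from the TCP to the grasp point, in m); z points along the fingers, y is the line along which they close (so a half turn about z gives the same grasp; the last joint's range is limited). The gripper opens to 94 mm and grips with 3 to 60 N. Pads are 16 mm wide; open, the fingers measure 119 mm over their backs; the gripper's body (75 mm by 177 mm) begins 78 mm behind the grasp point.
Start: joints at [1.09, 0.245, 1.558, -0, 1.339, -0.174], TCP at [0.196, 0.62, 0.205] pointing down, gripper open.
Joint ranges: [-3.13, 3.13], [-1.02, 2.26], [0.13, 2.54], [-0.95, 4.09], [0.21, 2.88], [-2.74, 2.74]. Speed limits (rad/s): [2.57, 2.57, 3.14, 3.14, 3.14, 3.14].

### API

Orientations are given as a unit quaternion [x, y, z, w].
In Python, from rig import telemetry, capture, order, spot_in, robot gives the robot as it stands. The module is installed in compiled form; this text tells all that it offers.
- The arm moves only by the tool arm_command, never from a script. Its argument "motion" is text: rows parted by semicolons, each of 6 numbers parted by spaces: the shift along the tool's x, y, z in mm, then the turn, a rotation vector about the tool's x, y, z in degrees. In form: tx ty tz rx ry rz; .... A call has exactly 10 rows; each row shifts and turns the commanded pose from where the row before left it, along the tool's axes as they then stand; what a row does not reach is not made up. A row lasts 1/12 s, in which the tool goes at most 41.7 mm and 7.16 degrees, less where a joint would pass 70% of its speed; a pose out of reach is approached as far as the arm can. A call with a gripper value outside its range is refused whole. "hand" is the closure in counts, from 0 (fully open) to 255 (shut), set as the call begins (left out, the last holds). The fingers move at their own pace and stop on an object; "squeeze" is the grip in N (left out, the last holds). Time passes only in rows, so rows that do not move let the fingers close, or fill a call up. It gives the time, the measured TCP pose, the force, the opening and the grip force at its end, in the units of the state.
- telemetry.state(): the state, without advancing time (a new reading comes with each control period).
- capture(name): name is "scene" or "top"; returns a dict with "color" (400x640x3 uint8, red, green, blue), "depth" (400x640 float32, m along the optical axis (not along the pixel's ray), 0 where there is no reading), "intrinsics" (3x3 intrinsics, pixels), "R" (3x3) and "t" (3): a world point X has camera coordinates R X + t. Camera axes: x right, y down, z forward; pixel columns grow to the right and rows downward; lengths in m; the calibration is good to about 2 mm. A picture is of the moment at which its call begins.
- order.sign_off(): hands the job in; it is judged then, once.
Trained networks look in a picture, given as the dict that the camera call returned (one of the last four; its "shot" number tells which), for a name from the list of things; names that differ only in an ending like _2 or _b are one class to them, and where a whole thing is asked for, a point or a joint stands for the part that bears it (a point fixed in the world has none). Each returns a list of dicts, best first, with "score" (0 to 1); they miss things now and then, are a little off and sometimes report something else, mostly with a low value. They report only what shows in the picture. A call takes as long as a camera call. They do not tell look-alikes from the thing itself.
- spot_in(query, picture): "point" ([x, y, z] in m, in the coordinates of the camera as it stood for that picture, good to about 4 mm: the middle of the surface that is visible of it).
The state is a dict: "clock": time; "joint_pos": joint angles; "joint_velocities": joint speeds; "tau": joint torques, N m; "ee_pos": TCP position; "orientation": TCP orientation; "ft_force": force on the tool from outside, world axes, zero at the start; "torque": the same for the moment, N m; "opening": opening from 0.0 (shut) to 1.0 (fully open); "gripper_force": force on a finger pad.
Only numpy, scipy, OpenCV 4.12 (cv2) and the standard library are available. Lean on these libraries where they do the work, as an engineer would, in place of code of your own. Each camera call takes 0.05 s, during which the arm holds its last target. There are 200 camera calls.

## Working session

There is one attempt and no reset: what is moved stays moved. The work goes in short steps, Python scripts to look and compute and a tool call to move; the robot and the scene stay as the last step left them, time stands still between calls to the robot, and variables do not carry over. Pictures are saved under pics/ and viewed, at most 14 in all, crops included, and the job is handed in when it is done.

Besides the shell and the picture viewer there is one more tool, called after "Request:" by a JSON object that holds its "api" and its "payload". arm_command: Moves the arm, as the interface text tells. Its arguments: {"type":"object","properties":{"motion":{"type":"string"},"hand":{"type":"number"},"squeeze":{"type":"number"}},"required":["motion"]}

```bash
mkdir -p pics; cat > h.py <<'E'
import numpy as np, cv2
from rig import telemetry, capture, order, spot_in, robot
def save(p,n,crop=None,s=1):
    im=cv2.cvtColor(p["color"],cv2.COLOR_RGB2BGR)
    if crop: a,b,c,d=crop; im=im[b:d,a:c]
    cv2.imwrite("pics/"+n,cv2.resize(im,None,fx=s,fy=s))
def w(p,c): return p["R"].T@(np.asarray(c)-p["t"])
def cloud(p):
    d=p["depth"];v,u=np.mgrid[:400,:640];K=p["intrinsics"]
    c=np.stack([(u-K[0,2])/K[0,0]*d,(v-K[1,2])/K[1,1]*d,d],-1)
    X=(c-p["t"])@p["R"]; X[d==0]=np.nan; return X
E
python3 - <<'E'
from h import *
np.set_printoptions(precision=4,suppress=True)
p=capture("top"); save(p,"top0.png"); q=capture("scene"); save(q,"scene0.png")
for n,c in(("top",p),("scene",q)):
  print(n,"cam at",-c["R"].T@c["t"],c["R"][2])
  for o in["steel_plate","yellow_bar","blue_bar","red_plate","brass_cap","board","pad","round_blank","tin"]:
    print(o,[(np.round(w(c,r["point"]),3).tolist(),round(r["score"],2)) for r in spot_in(o,c)][:4])
print(telemetry.state())
E
```

```text
top cam at [0.3932 0.2621 0.9087] [ 0.1108 -0.0218 -0.9936]
steel_plate [([0.496, 0.2, 0.014], 0.67)]
yellow_bar [([0.585, 0.227, 0.027], 0.53)]
blue_bar [([0.523, 0.169, 0.026], 0.57)]
red_plate [([0.526, 0.206, 0.035], 0.81)]
brass_cap [([0.678, 0.221, 0.035], 0.6)]
board [([0.608, 0.325, 0.01], 0.82)]
pad [([0.42, 0.314, 0.007], 0.75)]
round_blank [([0.357, 0.209, 0.007], 0.81), ([0.496, 0.201, 0.015], 0.24)]
tin [([0.434, 0.174, 0.027], 0.65)]
scene cam at [1.2672 0.4757 0.4374] [-0.8614 -0.2653 -0.4332]
steel_plate [([0.606, 0.211, 0.014], 0.77)]
yellow_bar [([0.592, 0.221, 0.022], 0.69)]
blue_bar [([0.527, 0.23, 0.023], 0.5), ([0.427, 0.31, 0.009], 0.28)]
red_plate [([0.594, 0.213, 0.037], 0.6)]
brass_cap [([0.57, 0.209, 0.065], 0.95), ([0.687, 0.222, 0.036], 0.92), ([0.428, 0.311, 0.006], 0.33)]
board [([0.628, 0.325, 0.009], 0.67), ([0.592, 0.215, 0.037], 0.52)]
pad [([0.431, 0.31, 0.008], 0.95)]
round_blank [([0.364, 0.211, 0.009], 0.49)]
tin [([0.442, 0.185, 0.024], 0.74)]
{'clock': 1.0, 'joint_pos': array([ 1.0899,  0.2451,  1.5578,  0.    ,  1.3387, -0.1741]), 'joint_velocities': array([-0.0005, -0.0002,  0.    , -0.0007,  0.0008,  0.001 ]), 'tau': array([  0.0017, -41.5842, -31.4881,   0.0686,   0.0289,  -0.    ]), 'ee_pos': array([0.1963, 0.6197, 0.2055]), 'orientation': array([0.1528, 0.9883, 0.    , 0.    ]), 'ft_force': array([ 0.2224, -0.4551, -1.4779]), 'torque': array([ 0.0356, -0.0197,  0.0157]), 'gripper_force': 0.0, 'opening': 1.0001417447366074}
```

View pics/top0.png

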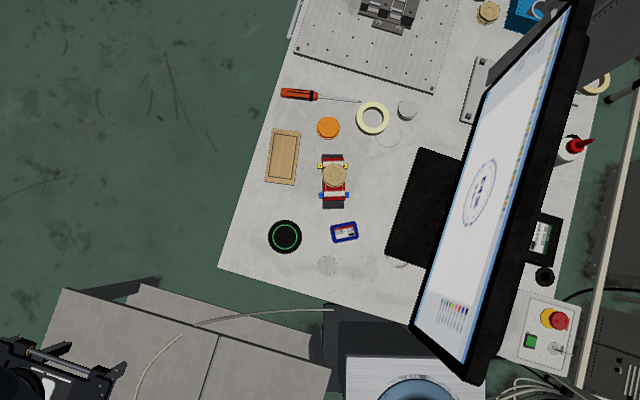

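View pics/scene0.png

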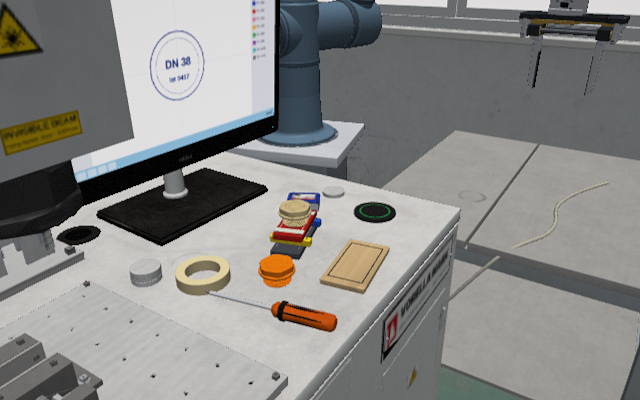

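The top view shows the pile at (334,180) with the cap on top. The pad is at (285,237), the board at (283,157), the tin at (344,232) and the blank at (327,265). The orange look-alike is at (328,128), and the monitor stands to the right.

```bash
cat >> h.py <<'E'
def onplane(p,uv,z):
    K=p["intrinsics"];uv=np.atleast_2d(uv).astype(float)
    r=np.c_[(uv-[K[0,2],K[1,2]])/[K[0,0],K[1,1]],np.ones(len(uv))]@p["R"]
    C=-p["R"].T@p["t"]; return (C+r*((z-C[2])/r[:,2])[:,None])[:,:2]
def near(p,xy,r,zmin,zmax):
    X=cloud(p); return (np.hypot(X[...,0]-xy[0],X[...,1]-xy[1])<r)&(X[...,2]>zmin)&(X[...,2]<zmax)
def rect(p,m,z):
    v,u=np.nonzero(m); P=onplane(p,np.c_[u,v],z)
    (cx,cy),(a,b),t=cv2.minAreaRect((P*1000).astype(np.float32))
    if a<b: a,b,t=b,a,t+90
    t=(t+90)%180-90
    return np.round([cx,cy,a,b,t],1),len(u)
def masks(p):
    h=cv2.cvtColor(p["color"],cv2.COLOR_RGB2HSV).astype(int);H,S,V=h[...,0],h[...,1],h[...,2]
    return dict(red=((H<6)|(H>174))&(S>150)&(V>60),yellow=(H>22)&(H<34)&(S>170)&(V>120),blue=(H>100)&(H<125)&(S>150)&(V>60),
      dark=(V<110)&(S<90),brass=(H>12)&(H<26)&(S>60),green=(H>50)&(H<85)&(S>100))
E
python3 - <<'E'
from h import *
p=capture("top"); M=masks(p)
c=(.555,.21)
for n,z,zm in(("red",.036,(.02,.05)),("yellow",.024,(.01,.04)),("blue",.024,(.01,.04)),("dark",.012,(.005,.02)),("brass",.066,(.055,.08))):
    m=M[n]&near(p,c,.09,*zm); m=m.astype(np.uint8)
    k,l,s,ce=cv2.connectedComponentsWithStats(m)
    print(n,rect(p,m,z),[(np.round(onplane(p,ce[i],z),3).tolist(),s[i,4]) for i in range(1,k) if s[i,4]>3])
print("board",rect(p,near(p,(.608,.325),.085,.006,.016)&(p["color"][...,0]>p["color"][...,2]+30),.010))
print("pad",rect(p,M["green"]&near(p,(.42,.314),.05,-.01,.02),.006))
print("tin",rect(p,near(p,(.436,.174),.055,.012,.04),.024)); 
print("blank",rect(p,near(p,(.36,.21),.035,.004,.02),.008))
print("orange",rect(p,near(p,(.68,.22),.04,.022,.05),.03))
for c in(p,capture("scene")):
  X=cloud(c);s=(X[...,2]>.06)&(X[...,0]>.25)&(X[...,0]<.85)&(X[...,1]>-.2)&(X[...,1]<.45)
  for a in np.arange(.25,.85,.1):
    k=s&(X[...,0]>=a)&(X[...,0]<a+.1)
    if k.any(): 
      Y=X[k]; print(round(a,2),"ymax",Y[:,1].max().round(3),"z range",Y[:,2].min().round(3),Y[:,2].max().round(3), "ymax by z",[(z,Y[(Y[:,2]>z)&(Y[:,2]<z+.1),1].max(initial=-9).round(3)) for z in(.06,.16,.26,.36,.46)])
save(p,"crop1.png",(230,80,430,290),2.8)
E
```

```text
red (array([553.3, 202.2,  98.5,  48.9,   3.4]), 231) [([[0.599, 0.207]], np.int32(58)), ([[0.532, 0.202]], np.int32(99)), ([[0.508, 0.2]], np.int32(70))]
yellow (array([585.6, 204.8,  65.7,   9.5, -88.1]), 22) [([[0.586, 0.235]], np.int32(11)), ([[0.587, 0.174]], np.int32(11))]
blue (array([518.3, 199.8,  67.9,   9.6, -86.1]), 35) [([[0.516, 0.23]], np.int32(19)), ([[0.52, 0.169]], np.int32(16))]
dark (array([552.8, 197.7, 129.3,  58.9,   1.7]), 243) [([[0.614, 0.204]], np.int32(59)), ([[0.541, 0.227]], np.int32(12)), ([[0.496, 0.2]], np.int32(168))]
brass (array([557.4, 203.8,  52. ,  51.3,   1.5]), 452) [([[0.556, 0.204]], np.int32(452))]
board (array([608.6, 322.5, 129.3,  69.8,  -6. ]), 1510)
pad (array([418.8, 310.7,  59.3,  58.9,  86.9]), 168)
tin (array([449.8, 178.3,  76.7,  62.1,  12.8]), 479)
blank (array([357.9, 213.5,  67.4,  46.8,  32.6]), 311)
orange (array([676. , 218. ,  54.1,  50.8, -87.9]), 389)
0.25 ymax 0.065 z range 0.081 0.438 ymax by z [(0.06, np.float64(0.045)), (0.16, np.float64(0.052)), (0.26, np.float64(0.06)), (0.36, np.float64(0.065)), (0.46, np.float64(
[... 1307 characters left out ...]
.06 0.381 ymax by z [(0.06, np.float64(0.225)), (0.16, np.float64(-0.011)), (0.26, np.float64(-0.005)), (0.36, np.float64(-0.002)), (0.46, np.float64(-9.0))]
0.55 ymax 0.227 z range 0.06 0.384 ymax by z [(0.06, np.float64(0.227)), (0.16, np.float64(-0.045)), (0.26, np.float64(-0.036)), (0.36, np.float64(-0.035)), (0.46, np.float64(-9.0))]
0.65 ymax -0.082 z range 0.085 0.17 ymax by z [(0.06, np.float64(-0.083)), (0.16, np.float64(-0.082)), (0.26, np.float64(-9.0)), (0.36, np.float64(-9.0)), (0.46, np.float64(-9.0))]
0.75 ymax -0.151 z range 0.06 0.065 ymax by z [(0.06, np.float64(-0.151)), (0.16, np.float64(-9.0)), (0.26, np.float64(-9.0)), (0.36, np.float64(-9.0)), (0.46, np.float64(-9.0))]
```

View pics/crop1.png

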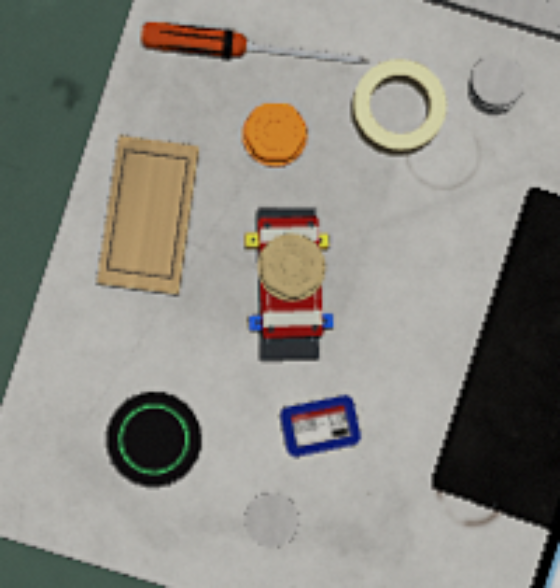

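Request:
{"api": "arm_command", "payload": {"motion": "0 0 0 0 0 -6.7; 0 0 0 0 0 -6.7; 0 0 0 0 0 -6.7; -24 -31 0 0 0 0; -24 -31 0 0 0 0; -24 -31 0 0 0 0; -24 -31 0 0 0 0; -24 -31 0 0 0 0; -24 -31 0 0 0 0; -24 -31 0 0 0 0", "hand": 0, "squeeze": 35}}

```text
clock: 1.93
ee_pos: [0.3746, 0.4088, 0.2057]
orientation: [-0.022, 1.0, 0.0, 0.0]
ft_force: [1.3, 0.2, 0.0]
opening: 1.0
gripper_force: 0.0
```

```bash
cat > d.py <<'E'
# usage: d.py x y z yaw (mm, deg of closing line): delta in tool axes (after the turn)
from h import *; import sys
from scipy.spatial.transform import Rotation as Ro
s=telemetry.state();T=list(map(float,sys.argv[1:5]))
R=Ro.from_quat(s["orientation"]).as_matrix();p=s["ee_pos"]*1000
yaw=np.degrees(np.arctan2(R[1,1],R[0,1]));a=np.radians(T[3]);y=np.array([np.cos(a),np.sin(a),0]);x=np.array([-y[1],y[0],0])
d=np.array(T[:3])-p
print("t",round(s["clock"],2),"at",p.round(1),"yaw",yaw.round(2),"tilt",np.degrees(np.arccos(-R[2,2])).round(2),"F",s["ft_force"].round(1),"open",round(s["opening"]*94,1),"grip",round(s["gripper_force"],1))
print("tool dx dy dz",np.round([d@x,d@y,-d[2]],1),"rz",round(yaw-T[3],2))
E
python3 d.py 556.5 204 44 92.5
```

```text
t 1.93 at [374.6 408.8 205.7] yaw 92.54 tilt 0.03 F [1.3 0.2 0. ] open 94.0 grip 0.0
tool dx dy dz [-172.8 -212.5  161.7] rz 0.04
```

Request:
{"api": "arm_command", "payload": {"motion": "-24.7 -30.4 0 0 0 0; -24.7 -30.4 0 0 0 0; -24.7 -30.4 0 0 0 0; -24.7 -30.4 0 0 0 0; -24.7 -30.4 0 0 0 0; -24.7 -30.4 0 0 0 0; -24.7 -30.4 0 0 0 0; 0 0 36 0 0 0; 0 0 36 0 0 0; 0 0 18 0 0 0"}}

```text
clock: 2.77
ee_pos: [0.5542, 0.204, 0.1114]
orientation: [-0.021, 1.0, -0.0, -0.002]
ft_force: [-0.5, 0.2, -0.6]
opening: 0.998
gripper_force: 0.0
```

```bash
python3 d.py 556.5 204 44 92.5; python3 - <<'E'
from h import *
p=capture("scene"); save(p,"s1.png",(200,140,420,320),3)
E
```

```text
t 2.77 at [554.2 204.  111.4] yaw 92.42 tilt 0.29 F [-0.5  0.2 -0.6] open 93.8 grip 0.0
tool dx dy dz [-2.3 -0.1 67.4] rz -0.08
```

View pics/s1.png

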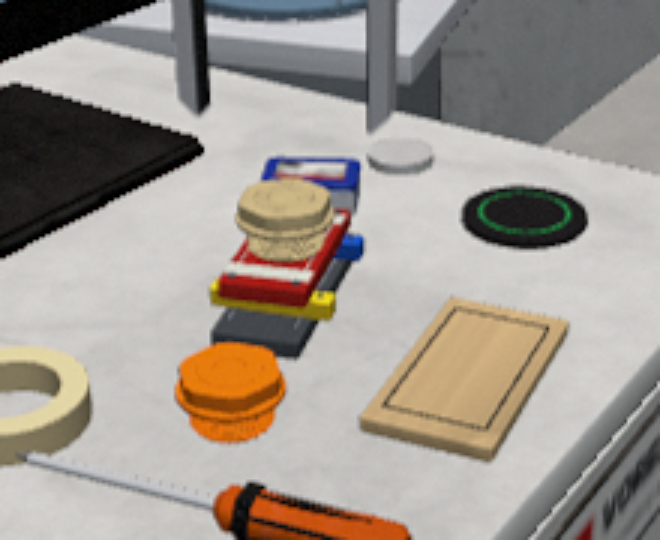

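The crop shows the fingers straddling the cap, with the pile intact.

Request:
{"api": "arm_command", "payload": {"motion": "-1 0 22 0 0 0; 0 0 22 0 0 0; 0 0 15 0 0 0; 0 0 6 0 0 0; 0 0 2 0 0 0; 0 0 0 0 0 0; 0 0 0 0 0 0; 0 0 0 0 0 0; 0 0 0 0 0 0; 0 0 0 0 0 0"}}

```text
clock: 3.65
ee_pos: [0.5573, 0.2054, 0.0493]
orientation: [-0.022, 1.0, 0.0, 0.001]
ft_force: [-0.2, 0.2, -0.4]
opening: 1.001
gripper_force: 0.0
```

Request:
{"api": "arm_command", "payload": {"motion": "0 0 0 0 0 0; 0 0 0 0 0 0; 0 0 0 0 0 0; 0 0 0 0 0 0; 0 0 0 0 0 0; 0 0 0 0 0 0; 0 0 0 0 0 0; 0 0 0 0 0 0; 0 0 0 0 0 0; 0 0 0 0 0 0", "hand": 255, "squeeze": 25}}

```text
clock: 4.48
ee_pos: [0.5568, 0.2052, 0.0484]
orientation: [-0.022, 1.0, -0.0, -0.0]
ft_force: [1.2, -0.9, 0.2]
opening: 0.546
gripper_force: 25.0
```

```bash
python3 d.py 418.8 310.7 120 92.5
```

```text
t 4.48 at [556.8 205.2  48.4] yaw 92.52 tilt 0.01 F [ 1.2 -0.9  0.2] open 51.4 grip 25.0
tool dx dy dz [133.3 111.4 -71.6] rz 0.02
```

Request:
{"api": "arm_command", "payload": {"motion": "0 0 -16 0 0 0; 0 0 -36 0 0 0; 22 18.4 0 0 0 0; 22.3 18.6 0 0 0 0; 22.3 18.6 0 0 0 0; 22.3 18.6 0 0 0 0; 22.3 18.6 0 0 0 0; 22.3 18.6 0 0 0 0; 0 0 30 0 0 0; 0 0 20 0 0 0"}}

```text
clock: 5.32
ee_pos: [0.4171, 0.3119, 0.0498]
orientation: [-0.023, 1.0, 0.0, 0.0]
ft_force: [-0.1, -1.4, -2.7]
opening: 0.544
gripper_force: 25.0
```

```bash
python3 d.py 418.8 310.7 19 92.5
```

```text
t 5.32 at [417.1 311.9  49.8] yaw 92.67 tilt 0.06 F [-0.1 -1.4 -2.7] open 51.1 grip 25.0
tool dx dy dz [-1.6 -1.3 30.8] rz 0.17
```

Request:
{"api": "arm_command", "payload": {"motion": "-0.5 0 15 0 0 0; 0 0 8 0 0 0; 0 0 4 0 0 0; 0 0 2 0 0 0; 0 0 1 0 0 0; 0 0 0 0 0 0; 0 0 0 0 0 0; 0 0 0 0 0 0; 0 0 0 0 0 0; 0 0 0 0 0 0"}}

```text
clock: 6.15
ee_pos: [0.4193, 0.3109, 0.0208]
orientation: [-0.022, 1.0, 0.0, 0.0]
ft_force: [0.2, 0.8, -1.6]
opening: 0.547
gripper_force: 25.0
```

```bash
python3 d.py 418.8 310.7 18.5 92.5
```

```text
t 6.15 at [419.3 310.9  20.8] yaw 92.52 tilt 0.04 F [ 0.2  0.8 -1.6] open 51.5 grip 25.0
tool dx dy dz [ 0.5 -0.1  2.3] rz 0.02
```

Request:
{"api": "arm_command", "payload": {"motion": "0 0 1 0 0 0; 0 0 1 0 0 0; 0 0 0.5 0 0 0; 0 0 0 0 0 0; 0 0 0 0 0 0; 0 0 0 0 0 0; 0 0 0 0 0 0; 0 0 0 0 0 0; 0 0 0 0 0 0; 0 0 0 0 0 0"}}

```text
clock: 6.98
ee_pos: [0.4191, 0.3108, 0.0184]
orientation: [-0.022, 1.0, -0.0, 0.0]
ft_force: [-2.9, -1.8, 5.9]
opening: 0.543
gripper_force: 25.0
```

Request:
{"api": "arm_command", "payload": {"motion": "0 0 0 0 0 0; 0 0 0 0 0 0; 0 0 0 0 0 0; 0 0 0 0 0 0; 0 0 0 0 0 0; 0 0 0 0 0 0; 0 0 -20 0 0 0; 0 0 -30 0 0 0; 0 0 -30 0 0 0; 0 0 -20 0 0 0", "hand": 0}}

```text
clock: 7.82
ee_pos: [0.4199, 0.3112, 0.1207]
orientation: [-0.022, 1.0, 0.001, 0.001]
ft_force: [0.2, -0.1, -0.3]
opening: 1.003
gripper_force: 0.0
```

```bash
python3 d.py 553.3 202.2 26 93; python3 - <<'E'
from h import *
p=capture("scene"); save(p,"s2.png",(200,140,420,320),3); t=capture("top"); save(t,"t2.png",(230,80,430,290),2.8); M=masks(t)
c=(.555,.2)
for n,z,zm in(("red",.036,(.02,.05)),("yellow",.024,(.01,.04)),("blue",.024,(.01,.04)),("brass",.036,(.028,.05))):
    m=M[n]&near(t,(.419,.311) if n=="brass" else c,.09,*zm)
    if m.sum()>5: print(n,rect(t,m,z))
m=(M["red"]|((t["color"].min(2)>150)))&near(t,c,.07,.03,.045); print("plate",rect(t,m,.036))
E
```

```text
t 7.82 at [419.9 311.2 120.7] yaw 92.52 tilt 0.17 F [ 0.2 -0.1 -0.3] open 94.3 grip 0.0
tool dx dy dz [-127.5 -115.9   94.7] rz -0.48
red (array([553.2, 202.2,  98.6,  49. ,   3.4]), 610)
yellow (array([585.6, 204.8,  65.7,   9.5, -88.1]), 21)
blue (array([518.3, 199.8,  67.9,   9.6, -86.1]), 34)
plate (array([553.2, 202.2,  98.6,  49. ,   3.4]), 794)
```

View pics/t2.png

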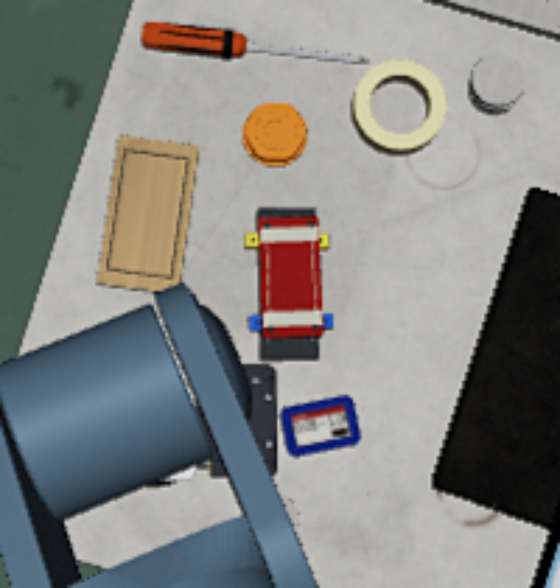

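The top view shows the pile undisturbed, with the red plate at (290,277) in the crop and the tin untouched.

Request:
{"api": "arm_command", "payload": {"motion": "-21 -19 0 0 0 -0.9; -21 -19.3 0 0 0 0; -21.3 -19.3 0 0 0 0; -21.3 -19.3 0 0 0 0; -21.3 -19.3 0 0 0 0; -21 -19 0 0 0 0; 0 0 25 0 0 0; 0 0 25 0 0 0; 0 0 10 0 0 0; 0 0 0 0 0 0"}}

```text
clock: 8.75
ee_pos: [0.5489, 0.2024, 0.0535]
orientation: [-0.03, 1.0, -0.001, -0.004]
ft_force: [-0.1, 0.2, -0.4]
opening: 0.997
gripper_force: 0.0
```

```bash
python3 d.py 553.2 203 26 93.4
```

```text
t 8.75 at [548.9 202.4  53.5] yaw 93.41 tilt 0.48 F [-0.1  0.2 -0.4] open 93.7 grip 0.0
tool dx dy dz [-4.3  0.4 27.5] rz 0.01
```

Request:
{"api": "arm_command", "payload": {"motion": "0 0 12 0 0 0; 0 0 10 0 0 0; 0 0 6 0 0 0; 0 0 3 0 0 0; 0 0 0 0 0 0; 0 0 0 0 0 0; 0 0 0 0 0 0; 0 0 0 0 0 0; 0 0 0 0 0 0; 0 0 0 0 0 0"}}

```text
clock: 9.58
ee_pos: [0.5525, 0.203, 0.0273]
orientation: [-0.03, 1.0, 0.0, 0.0]
ft_force: [-0.6, -0.6, 0.2]
opening: 0.999
gripper_force: 0.0
```

```bash
python3 d.py 553.2 203 26 93.4
```

```text
t 9.58 at [552.5 203.   27.3] yaw 93.42 tilt 0.04 F [-0.6 -0.6  0.2] open 93.9 grip 0.0
tool dx dy dz [-0.7 -0.1  1.3] rz 0.02
```

Now grip it, then lift.

Request:
{"api": "arm_command", "payload": {"motion": "0 0 1.3 0 0 0; 0 0 0 0 0 0; 0 0 0 0 0 0; 0 0 0 0 0 0; 0 0 0 0 0 0; 0 0 0 0 0 0; 0 0 0 0 0 0; 0 0 0 0 0 0; 0 0 0 0 0 0; 0 0 0 0 0 0", "hand": 255, "squeeze": 30}}

```text
clock: 10.42
ee_pos: [0.5523, 0.2028, 0.0257]
orientation: [-0.03, 1.0, -0.0, -0.0]
ft_force: [-0.2, -0.4, 0.6]
opening: 0.528
gripper_force: 30.0
```

Request:
{"api": "arm_command", "payload": {"motion": "0 0 -3 0 0 0; 0 0 -5 0 0 0; 0 0 -8 0 0 0; 0 0 -12 0 0 0; 0 0 -20 0 0 0; 0 0 -20 0 0 0; 0 0 0 0 0 0; 0 0 0 0 0 0; 0 0 0 0 0 0; 0 0 0 0 0 0"}}

```text
clock: 11.25
ee_pos: [0.5512, 0.2028, 0.0922]
orientation: [-0.03, 1.0, -0.0, -0.001]
ft_force: [-0.5, -0.3, -2.1]
opening: 0.525
gripper_force: 30.0
```

```bash
python3 d.py 608.6 322.5 12.5 84; python3 - <<'E'
from h import *
p=capture("scene"); save(p,"s3.png",(200,140,420,320),3)
E
```

```text
t 11.25 at [551.2 202.8  92.2] yaw 93.42 tilt 0.15 F [-0.5 -0.3 -2.1] open 49.4 grip 30.0
tool dx dy dz [-44.6 125.   79.7] rz 9.42
```

View pics/s3.png

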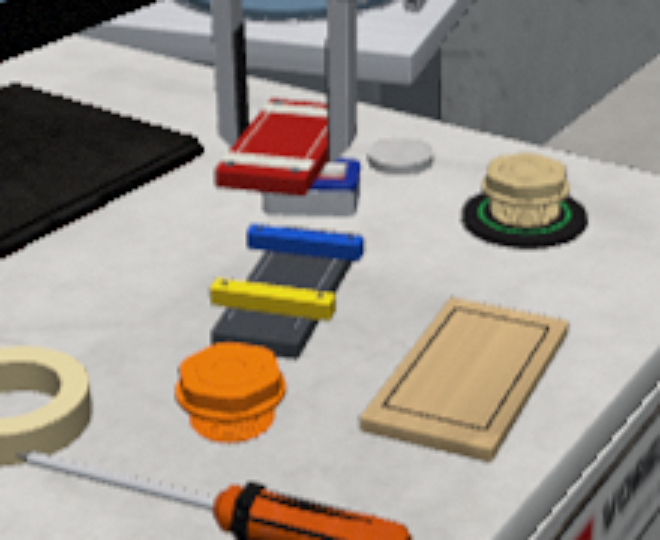

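The red plate is held level at (275,145) in the crop. The bars are undisturbed on the steel plate, and the cap stands on the pad.

Request:
{"api": "arm_command", "payload": {"motion": "0 0 0 0 0 4.7; 0 0 0 0 0 4.7; -8.8 25 0 0 0 0; -8.8 25.2 0 0 0 0; -8.8 25.2 0 0 0 0; -8.8 25.2 0 0 0 0; -8.6 25 0 0 0 0; 0 0 20 0 0 0; 0 0 20 0 0 0; 0 0 15 0 0 0"}}

```text
clock: 12.13
ee_pos: [0.6075, 0.3233, 0.0355]
orientation: [0.052, 0.999, -0.001, -0.002]
ft_force: [-0.8, 0.3, -2.4]
opening: 0.525
gripper_force: 30.0
```

Request:
{"api": "arm_command", "payload": {"motion": "0 0 8 0 0 0; 0 0 4 0 0 0; 0 0 0 0 0 0; 0 0 0 0 0 0; 0 0 0 0 0 0; 0 0 0 0 0 0; 0 0 0 0 0 0; 0 0 0 0 0 0; 0 0 0 0 0 0; 0 0 0 0 0 0"}}

```text
clock: 12.97
ee_pos: [0.609, 0.3234, 0.0268]
orientation: [0.052, 0.999, 0.0, 0.0]
ft_force: [0.6, 0.3, -2.2]
opening: 0.53
gripper_force: 30.0
```

```bash
python3 d.py 607.7 323 12 84
```

```text
t 12.97 at [609.  323.4  26.8] yaw 84.02 tilt 0.01 F [ 0.6  0.3 -2.2] open 49.8 grip 30.0
tool dx dy dz [ 1.2 -0.5 14.8] rz 0.02
```

Request:
{"api": "arm_command", "payload": {"motion": "1 -0.4 6 0 0 0; 0 0 4 0 0 0; 0 0 2 0 0 0; 0 0 1 0 0 0; 0 0 1 0 0 0; 0 0 0.7 0 0 0; 0 0 0 0 0 0; 0 0 0 0 0 0; 0 0 0 0 0 0; 0 0 0 0 0 0"}}

```text
clock: 13.8
ee_pos: [0.608, 0.3231, 0.0122]
orientation: [0.052, 0.999, 0.0, 0.0]
ft_force: [0.1, 0.0, -3.4]
opening: 0.529
gripper_force: 30.0
```

```bash
python3 d.py 607.7 323 11.7 84
```

```text
t 13.8 at [608.  323.1  12.2] yaw 84.02 tilt 0.02 F [ 0.1  0.  -3.4] open 49.7 grip 30.0
tool dx dy dz [ 0.3 -0.2  0.5] rz 0.02
```

Request:
{"api": "arm_command", "payload": {"motion": "0 0 0.5 0 0 0; 0 0 0 0 0 0; 0 0 0 0 0 0; 0 0 0 0 0 0; 0 0 0 0 0 0; 0 0 0 0 0 0; 0 0 0 0 0 0; 0 0 0 0 0 0; 0 0 0 0 0 0; 0 0 0 0 0 0"}}

```text
clock: 14.63
ee_pos: [0.6081, 0.3231, 0.0117]
orientation: [0.052, 0.999, 0.0, 0.0]
ft_force: [-0.5, 0.5, -0.1]
opening: 0.527
gripper_force: 30.0
```

Request:
{"api": "arm_command", "payload": {"motion": "0 0 0 0 0 0; 0 0 0 0 0 0; 0 0 0 0 0 0; 0 0 0 0 0 0; 0 0 0 0 0 0; 0 0 -10 0 0 0; 0 0 -30 0 0 0; 0 0 -30 0 0 0; 0 0 -20 0 0 0; 0 0 0 0 0 0", "hand": 0}}

```text
clock: 15.47
ee_pos: [0.6115, 0.3244, 0.1086]
orientation: [0.052, 0.999, 0.002, 0.005]
ft_force: [-0.4, 0.6, 1.1]
opening: 0.996
gripper_force: 0.0
```

```bash
python3 d.py 518.3 200 7 93.4; python3 - <<'E'
from h import *
t=capture("top"); save(t,"t3.png",(230,80,430,290),2.8); M=masks(t); c=(.555,.2)
for n in("yellow","blue"):
    print(n,rect(t,M[n]&near(t,c,.09,.01,.04),.024))
X=capture("scene")
Ms=masks(X); m=Ms["red"]&near(X,(.609,.323),.08,.01,.035)
v,u=np.nonzero(m); print("red z",np.nanmedian(cloud(X)[m][:,2]), m.sum())
for n in("yellow","blue"): print("scene",n,rect(X,Ms[n]&near(X,c,.09,.0215,.03),.024))
E
```

```text
t 15.47 at [611.5 324.4 108.6] yaw 84.03 tilt 0.62 F [-0.4  0.6  1.1] open 93.7 grip 0.0
tool dx dy dz [ 100.4 -118.7  101.6] rz -9.37
yellow (array([588.7, 190.9,  38.3,   8.9,  84.7]), 38)
blue (array([520.4, 171.9,  11.7,   9.4, -88.2]), 26)
red z 0.02271401603522143 896
scene yellow (array([590.4, 205.9,  69.4,  18.5, -87.5]), 191)
scene blue (array([522. , 201. ,  69.2,  16.5, -87.8]), 146)
```

View pics/t3.png

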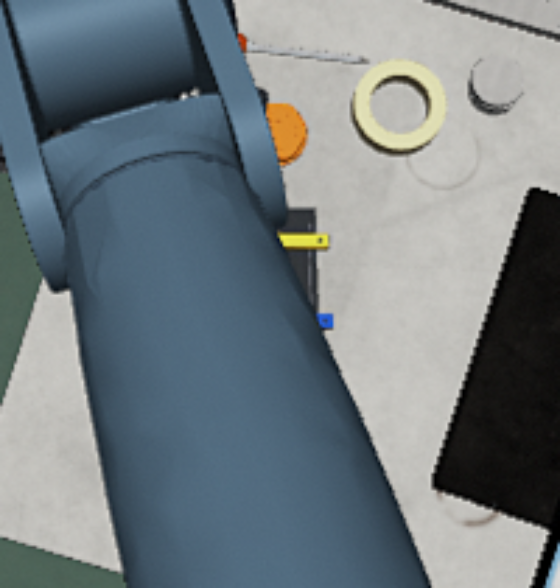

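The top view is mostly hidden by the arm. The bars still lie at (300,240) and (325,321) on the steel plate. Blue bar next.

Request:
{"api": "arm_command", "payload": {"motion": "0 0 0 0 0 -4.5; 0 0 0 0 0 -4.5; 20 -23.6 0 0 0 0; 20 -23.6 0 0 0 0; 20 -23.6 0 0 0 0; 20 -23.6 0 0 0 0; 19.7 -23.6 0 0 0 0; 0 0 20 0 0 0; 0 0 25 0 0 0; 0 0 10 0 0 0"}}

```text
clock: 16.4
ee_pos: [0.511, 0.1989, 0.0421]
orientation: [-0.026, 1.0, -0.0, -0.004]
ft_force: [-0.6, -0.5, -1.2]
opening: 1.004
gripper_force: 0.0
```

Request:
{"api": "arm_command", "payload": {"motion": "0 0 0 0 0 0; 0 0 0 0 0 0; 0 0 0 0 0 0; 0 0 0 0 0 0; 0 0 0 0 0 0; 0 0 0 0 0 0; 0 0 0 0 0 0; 0 0 0 0 0 0; 0 0 0 0 0 0; 0 0 0 0 0 0"}}

```text
clock: 17.23
ee_pos: [0.5145, 0.2, 0.0465]
orientation: [-0.026, 1.0, -0.0, 0.0]
ft_force: [-0.7, -0.6, 0.6]
opening: 1.004
gripper_force: 0.0
```

```bash
python3 d.py 519 200.5 8 93
```

```text
t 17.23 at [514.5 200.   46.5] yaw 93.02 tilt 0.0 F [-0.7 -0.6  0.6] open 94.4 grip 0.0
tool dx dy dz [-4.5  0.3 38.5] rz 0.02
```

Request:
{"api": "arm_command", "payload": {"motion": "-4.5 0.3 15 0 0 0; 0 0 12 0 0 0; 0 0 7 0 0 0; 0 0 3 0 0 0; 0 0 1 0 0 0; 0 0 0 0 0 0; 0 0 0 0 0 0; 0 0 0 0 0 0; 0 0 0 0 0 0; 0 0 0 0 0 0"}}

```text
clock: 18.07
ee_pos: [0.5193, 0.2006, 0.0089]
orientation: [-0.026, 1.0, 0.0, 0.0]
ft_force: [0.8, 0.1, -0.3]
opening: 1.0
gripper_force: 0.0
```

Request:
{"api": "arm_command", "payload": {"motion": "0 0 0 0 0 0; 0 0 0 0 0 0; 0 0 0 0 0 0; 0 0 0 0 0 0; 0 0 0 0 0 0; 0 0 0 0 0 0; 0 0 0 0 0 0; 0 0 0 0 0 0; 0 0 0 0 0 0; 0 0 0 0 0 0", "hand": 255, "squeeze": 15}}

```text
clock: 18.9
ee_pos: [0.519, 0.2005, 0.0085]
orientation: [-0.026, 1.0, -0.0, -0.0]
ft_force: [-0.4, -0.6, -0.0]
opening: 0.74
gripper_force: 15.0
```

Request:
{"api": "arm_command", "payload": {"motion": "0 0 -3 0 0 0; 0 0 -5 0 0 0; 0 0 -8 0 0 0; 0 0 -15 0 0 0; 0 0 -20 0 0 0; 0 0 -9 0 0 0; 0 0 0 0 0 0; 0 0 0 0 0 0; 0 0 0 0 0 0; 0 0 0 0 0 0"}}

```text
clock: 19.73
ee_pos: [0.5181, 0.2003, 0.0673]
orientation: [-0.026, 1.0, -0.0, -0.001]
ft_force: [0.9, -1.2, -0.8]
opening: 0.741
gripper_force: 15.0
```

```bash
python3 d.py 574 326.8 70 84; python3 - <<'E'
from h import *
p=capture("scene"); save(p,"s4.png",(200,140,420,320),3)
M=masks(p)
m=M["red"]&near(p,(.609,.323),.08,.0,.035)
print("red",rect(p,m,.022),"brass",rect(p,M["brass"]&near(p,(.419,.311),.05,.03,.05),.036))
E
```

```text
t 19.73 at [518.1 200.3  67.3] yaw 93.02 tilt 0.12 F [ 0.9 -1.2 -0.8] open 69.7 grip 15.0
tool dx dy dz [-42.4 131.6  -2.7] rz 9.02
red (array([618.3, 324.9, 110.5,  52.2,  -5.9]), 892) brass (array([426.4, 311.6,  62.1,  46.1,  10.8]), 306)
```

View pics/s4.png

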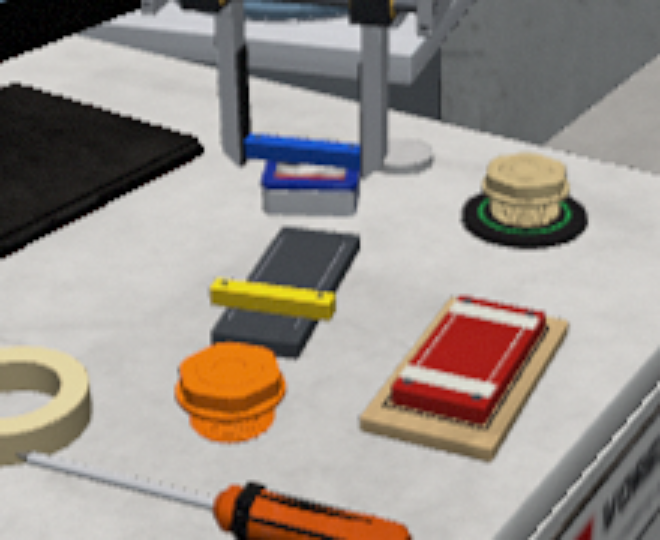

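The red plate lies squarely in the outline at (470,355) in the crop. The blue bar is held level at (300,150).

Request:
{"api": "arm_command", "payload": {"motion": "0 0 0 0 0 4.5; 0 0 0 0 0 4.5; -8.5 26.3 0 0 0 0; -8.5 26.3 0 0 0 0; -8.5 26.3 0 0 0 0; -8.5 26.3 0 0 0 0; -8.4 26.4 0 0 0 0; 0 0 15 0 0 0; 0 0 12 0 0 0; 0 0 5 0 0 0"}}

```text
clock: 20.62
ee_pos: [0.5722, 0.3256, 0.0324]
orientation: [0.052, 0.999, -0.001, -0.003]
ft_force: [-0.0, -0.6, -1.1]
opening: 0.74
gripper_force: 15.0
```

Request:
{"api": "arm_command", "payload": {"motion": "0 0 4 0 0 0; 0 0 2 0 0 0; 0 0 0 0 0 0; 0 0 0 0 0 0; 0 0 0 0 0 0; 0 0 0 0 0 0; 0 0 0 0 0 0; 0 0 0 0 0 0; 0 0 0 0 0 0; 0 0 0 0 0 0"}}

```text
clock: 21.45
ee_pos: [0.5749, 0.327, 0.0305]
orientation: [0.052, 0.999, 0.0, 0.0]
ft_force: [-1.0, 0.7, -0.2]
opening: 0.743
gripper_force: 15.0
```

```bash
python3 d.py 574.2 326.7 18.7 84
```

```text
t 21.45 at [574.9 327.   30.5] yaw 84.03 tilt 0.01 F [-1.   0.7 -0.2] open 69.9 grip 15.0
tool dx dy dz [ 0.7 -0.4 11.8] rz 0.03
```

Request:
{"api": "arm_command", "payload": {"motion": "0.7 -0.4 5 0 0 0; 0 0 3 0 0 0; 0 0 1.5 0 0 0; 0 0 1 0 0 0; 0 0 0.7 0 0 0; 0 0 0.4 0 0 0; 0 0 0 0 0 0; 0 0 0 0 0 0; 0 0 0 0 0 0; 0 0 0 0 0 0"}}

```text
clock: 22.28
ee_pos: [0.5743, 0.3267, 0.019]
orientation: [0.052, 0.999, 0.0, 0.0]
ft_force: [-0.6, -0.3, -1.2]
opening: 0.745
gripper_force: 15.0
```

Request:
{"api": "arm_command", "payload": {"motion": "0 0 0 0 0 0; 0 0 0 0 0 0; 0 0 0 0 0 0; 0 0 0 0 0 0; 0 0 0 0 0 0; 0 0 -10 0 0 0; 0 0 -15 0 0 0; 0 0 -20 0 0 0; 0 0 -10 0 0 0; 0 0 0 0 0 0", "hand": 0}}

```text
clock: 23.12
ee_pos: [0.5768, 0.3277, 0.0786]
orientation: [0.052, 0.999, 0.001, 0.003]
ft_force: [0.5, -0.3, 0.2]
opening: 1.0
gripper_force: 0.0
```

```bash
python3 d.py 587.2 205.2 8 92.5
```

```text
t 23.12 at [576.8 327.7  78.6] yaw 84.03 tilt 0.43 F [ 0.5 -0.3  0.2] open 94.0 grip 0.0
tool dx dy dz [  -5.1 -122.8   70.6] rz -8.47
```

Request:
{"api": "arm_command", "payload": {"motion": "0 0 0 0 0 -4.1; 0 0 0 0 0 -4.1; -1.5 -24.4 0 0 0 0; -1.5 -24.4 0 0 0 0; -1.5 -24.4 0 0 0 0; -1.5 -24.4 0 0 0 0; -1.5 -24.4 0 0 0 0; 0 0 18 0 0 0; 0 0 15 0 0 0; 0 0 7 0 0 0"}}

```text
clock: 23.95
ee_pos: [0.585, 0.2042, 0.0317]
orientation: [-0.019, 1.0, -0.0, -0.002]
ft_force: [0.2, -0.2, -0.0]
opening: 1.002
gripper_force: 0.0
```

Request:
{"api": "arm_command", "payload": {"motion": "0 0 0 0 0 0; 0 0 0 0 0 0; 0 0 0 0 0 0; 0 0 0 0 0 0; 0 0 0 0 0 0; 0 0 0 0 0 0; 0 0 0 0 0 0; 0 0 0 0 0 0; 0 0 0 0 0 0; 0 0 0 0 0 0"}}

```text
clock: 24.78
ee_pos: [0.5864, 0.205, 0.0339]
orientation: [-0.019, 1.0, -0.0, 0.0]
ft_force: [0.5, 0.2, -0.2]
opening: 0.997
gripper_force: 0.0
```

```bash
python3 d.py 587.2 205.2 8 92.2
```

```text
t 24.78 at [586.4 205.   33.9] yaw 92.22 tilt 0.0 F [ 0.5  0.2 -0.2] open 93.7 grip 0.0
tool dx dy dz [-0.8  0.2 25.9] rz 0.02
```

Request:
{"api": "arm_command", "payload": {"motion": "-0.8 0.2 10 0 0 0; 0 0 8 0 0 0; 0 0 4 0 0 0; 0 0 2 0 0 0; 0 0 1.5 0 0 0; 0 0 0 0 0 0; 0 0 0 0 0 0; 0 0 0 0 0 0; 0 0 0 0 0 0; 0 0 0 0 0 0"}}

```text
clock: 25.62
ee_pos: [0.5874, 0.2053, 0.0087]
orientation: [-0.019, 1.0, 0.0, 0.0]
ft_force: [0.0, -0.5, -0.3]
opening: 1.001
gripper_force: 0.0
```

Request:
{"api": "arm_command", "payload": {"motion": "0 0 0 0 0 0; 0 0 0 0 0 0; 0 0 0 0 0 0; 0 0 0 0 0 0; 0 0 0 0 0 0; 0 0 0 0 0 0; 0 0 0 0 0 0; 0 0 0 0 0 0; 0 0 0 0 0 0; 0 0 0 0 0 0", "hand": 255, "squeeze": 15}}

```text
clock: 26.45
ee_pos: [0.5872, 0.2052, 0.0084]
orientation: [-0.019, 1.0, -0.0, 0.0]
ft_force: [1.1, 0.3, 1.5]
opening: 0.745
gripper_force: 15.0
```

Request:
{"api": "arm_command", "payload": {"motion": "0 0 -3 0 0 0; 0 0 -5 0 0 0; 0 0 -8 0 0 0; 0 0 -15 0 0 0; 0 0 -20 0 0 0; 0 0 -9 0 0 0; 0 0 0 0 0 0; 0 0 0 0 0 0; 0 0 0 0 0 0; 0 0 0 0 0 0"}}

```text
clock: 27.28
ee_pos: [0.5862, 0.2051, 0.067]
orientation: [-0.019, 1.0, -0.0, -0.001]
ft_force: [0.9, -0.2, 0.5]
opening: 0.74
gripper_force: 15.0
```

```bash
python3 d.py 643.8 319.4 60 84; python3 - <<'E'
from h import *
p=capture("scene"); save(p,"s5.png",(200,140,420,320),3)
E
```

```text
t 27.28 at [586.2 205.1  67. ] yaw 92.22 tilt 0.13 F [ 0.9 -0.2  0.5] open 69.6 grip 15.0
tool dx dy dz [-45.3 119.7   7. ] rz 8.22
```

View pics/s5.png

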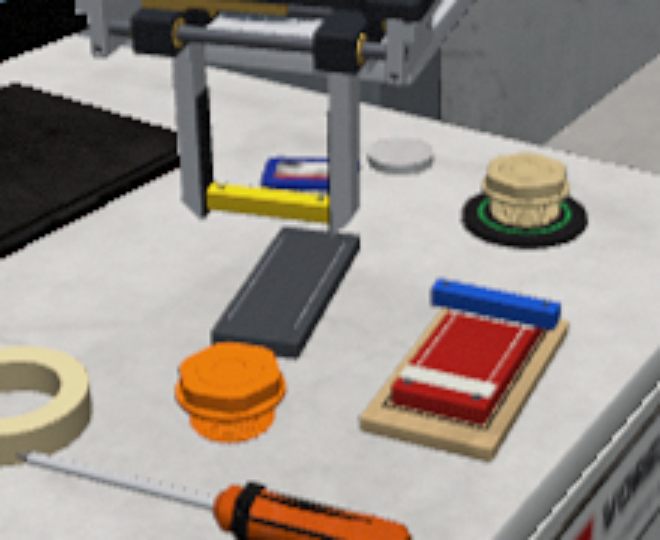

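The blue bar sits on the far band at (495,303) in the crop. The yellow bar is held at (270,200), and the steel plate lies free.

Request:
{"api": "arm_command", "payload": {"motion": "0 0 0 0 0 4.1; 0 0 0 0 0 4.1; -8.9 23.9 0 0 0 0; -8.9 23.9 0 0 0 0; -8.9 23.9 0 0 0 0; -8.9 23.9 0 0 0 0; -8.8 23.9 0 0 0 0; 0 0 15 0 0 0; 0 0 14 0 0 0; 0 0 8 0 0 0"}}

```text
clock: 28.17
ee_pos: [0.6414, 0.3183, 0.0273]
orientation: [0.052, 0.999, -0.001, -0.003]
ft_force: [-1.0, -0.3, -0.3]
opening: 0.743
gripper_force: 15.0
```

Request:
{"api": "arm_command", "payload": {"motion": "0 0 0 0 0 0; 0 0 0 0 0 0; 0 0 0 0 0 0; 0 0 0 0 0 0; 0 0 0 0 0 0; 0 0 0 0 0 0; 0 0 0 0 0 0; 0 0 0 0 0 0; 0 0 0 0 0 0; 0 0 0 0 0 0"}}

```text
clock: 29.0
ee_pos: [0.6438, 0.3195, 0.0314]
orientation: [0.052, 0.999, -0.0, 0.0]
ft_force: [0.4, -0.5, -1.0]
opening: 0.743
gripper_force: 15.0
```

```bash
python3 d.py 643.8 319.4 18.7 84
```

```text
t 29.0 at [643.8 319.5  31.4] yaw 84.03 tilt 0.0 F [ 0.4 -0.5 -1. ] open 69.9 grip 15.0
tool dx dy dz [-0.  -0.1 12.7] rz 0.03
```

Request:
{"api": "arm_command", "payload": {"motion": "0 0 6 0 0 0; 0 0 3 0 0 0; 0 0 1.5 0 0 0; 0 0 1 0 0 0; 0 0 0.7 0 0 0; 0 0 0.4 0 0 0; 0 0 0 0 0 0; 0 0 0 0 0 0; 0 0 0 0 0 0; 0 0 0 0 0 0"}}

```text
clock: 29.83
ee_pos: [0.6439, 0.3195, 0.019]
orientation: [0.052, 0.999, 0.0, 0.0]
ft_force: [0.5, 0.5, -0.0]
opening: 0.742
gripper_force: 15.0
```

Request:
{"api": "arm_command", "payload": {"motion": "0 0 0 0 0 0; 0 0 0 0 0 0; 0 0 0 0 0 0; 0 0 0 0 0 0; 0 0 0 0 0 0; 0 0 -10 0 0 0; 0 0 -15 0 0 0; 0 0 -20 0 0 0; 0 0 -10 0 0 0; 0 0 0 0 0 0", "hand": 0}}

```text
clock: 30.67
ee_pos: [0.6465, 0.3204, 0.0789]
orientation: [0.052, 0.999, 0.001, 0.004]
ft_force: [0.3, 0.4, 0.8]
opening: 0.999
gripper_force: 0.0
```

Request:
{"api": "arm_command", "payload": {"motion": "0 -20 -10 0 0 0; 0 -35 0 0 0 0; 0 -35 0 0 0 0; 0 -35 0 0 0 0; 0 0 0 0 0 0; 0 0 0 0 0 0; 0 0 0 0 0 0; 0 0 0 0 0 0; 0 0 0 0 0 0; 0 0 0 0 0 0"}}

```text
clock: 31.5
ee_pos: [0.6307, 0.1962, 0.0836]
orientation: [0.051, 0.999, 0.0, -0.0]
ft_force: [0.2, 0.6, 0.5]
opening: 0.994
gripper_force: 0.0
```

```bash
python3 - <<'E'
from h import *
t=capture("top"); save(t,"t6.png",(230,80,430,290),2.8); p=capture("scene"); M=masks(p)
for n in("yellow","blue"): print(n,rect(p,M[n]&near(p,(.609,.323),.09,.0315,.042),.034))
for q in(t,p):
  m=masks(q)["dark"]&near(q,(.553,.202),.09,.0075,.02)
  k,l,s,c=cv2.connectedComponentsWithStats(m.astype(np.uint8)); i=1+np.argmax(s[1:,4])
  print("steel",rect(q,l==i,.012))
E
python3 d.py 553 202 2 93
```

```text
yellow (array([646.7, 320.7,  68.3,  16.6,  84.7]), 247)
blue (array([577.9, 327.5,  68.9,  15.1,  83.2]), 186)
steel (array([550.7, 210.4, 130.1,  40.7,   7.2]), 695)
steel (array([558.1, 203.9, 134.4,  50.8,   2.7]), 1046)
t 31.6 at [630.7 195.9  83.6] yaw 84.08 tilt 0.01 F [-0.1  0.5 -0.2] open 94.0 grip 0.0
tool dx dy dz [77.3 10.1 81.6] rz -8.92
```

View pics/t6.png

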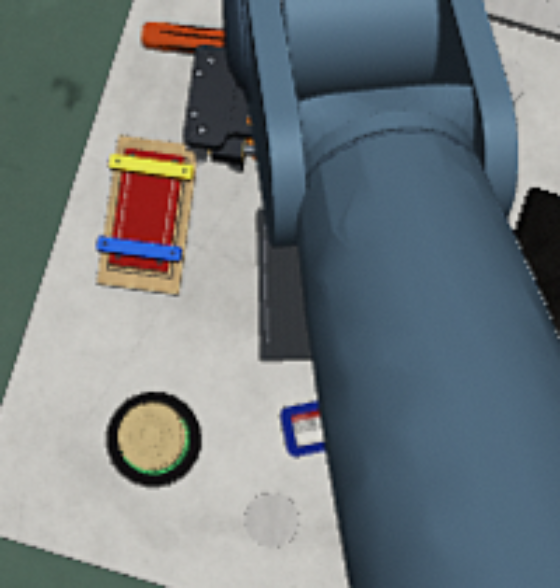

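Both bars lie across the red plate at (150,165) and (138,248) in the crop. The cap is centred on the pad at (153,437). Steel plate next.

Request:
{"api": "arm_command", "payload": {"motion": "0 0 0 0 0 -4.3; 0 0 0 0 0 -4.3; 25.8 3.4 0 0 0 0; 25.8 3.4 0 0 0 0; 25.7 3.4 0 0 0 0; 0 0 25 0 0 0; 0 0 22 0 0 0; 0 0 10 0 0 0; 0 0 4 0 0 0; 0 0 0 0 0 0"}}

```text
clock: 32.43
ee_pos: [0.5527, 0.2018, 0.022]
orientation: [-0.023, 1.0, -0.0, -0.001]
ft_force: [0.2, -0.9, 0.2]
opening: 0.996
gripper_force: 0.0
```

Request:
{"api": "arm_command", "payload": {"motion": "0 0 0 0 0 0; 0 0 0 0 0 0; 0 0 0 0 0 0; 0 0 0 0 0 0; 0 0 0 0 0 0; 0 0 0 0 0 0; 0 0 0 0 0 0; 0 0 0 0 0 0; 0 0 0 0 0 0; 0 0 0 0 0 0"}}

```text
clock: 33.27
ee_pos: [0.553, 0.2018, 0.0227]
orientation: [-0.023, 1.0, 0.0, -0.0]
ft_force: [-0.4, -0.9, 0.2]
opening: 0.998
gripper_force: 0.0
```

```bash
python3 d.py 553.2 202.5 2.5 92.7
```

```text
t 33.27 at [553.  201.8  22.7] yaw 92.62 tilt 0.01 F [-0.4 -0.9  0.2] open 93.8 grip 0.0
tool dx dy dz [-0.2  0.7 20.2] rz -0.08
```

Request:
{"api": "arm_command", "payload": {"motion": "0 0.7 8 0 0 0; 0 0 6 0 0 0; 0 0 3 0 0 0; 0 0 2 0 0 0; 0 0 1 0 0 0; 0 0 0 0 0 0; 0 0 0 0 0 0; 0 0 0 0 0 0; 0 0 0 0 0 0; 0 0 0 0 0 0"}}

```text
clock: 34.1
ee_pos: [0.5532, 0.2025, 0.003]
orientation: [-0.023, 1.0, 0.0, 0.0]
ft_force: [0.3, 0.5, 0.1]
opening: 1.002
gripper_force: 0.0
```

Request:
{"api": "arm_command", "payload": {"motion": "0 0 0 0 0 0; 0 0 0 0 0 0; 0 0 0 0 0 0; 0 0 0 0 0 0; 0 0 0 0 0 0; 0 0 0 0 0 0; 0 0 0 0 0 0; 0 0 0 0 0 0; 0 0 0 0 0 0; 0 0 0 0 0 0", "hand": 255, "squeeze": 50}}

```text
clock: 34.93
ee_pos: [0.553, 0.2024, 0.0027]
orientation: [-0.023, 1.0, -0.0, -0.0]
ft_force: [0.4, -0.9, -0.2]
opening: 0.528
gripper_force: 50.0
```

Request:
{"api": "arm_command", "payload": {"motion": "0 0 -3 0 0 0; 0 0 -5 0 0 0; 0 0 -10 0 0 0; 0 0 -20 0 0 0; 0 0 -25 0 0 0; 0 0 -20 0 0 0; 0 0 -10 0 0 0; 0 0 0 0 0 0; 0 0 0 0 0 0; 0 0 0 0 0 0"}}

```text
clock: 35.77
ee_pos: [0.5518, 0.2023, 0.0941]
orientation: [-0.023, 1.0, -0.0, -0.001]
ft_force: [-0.2, 0.7, -5.6]
opening: 0.526
gripper_force: 50.0
```

```bash
python3 d.py 609 323 85 84; python3 - <<'E'
from h import *
p=capture("scene"); save(p,"s7.png",(200,140,420,320),3)
E
```

```text
t 35.77 at [551.8 202.3  94.1] yaw 92.62 tilt 0.17 F [-0.2  0.7 -5.6] open 49.4 grip 50.0
tool dx dy dz [-44.3 126.    9.1] rz 8.62
```

View pics/s7.png

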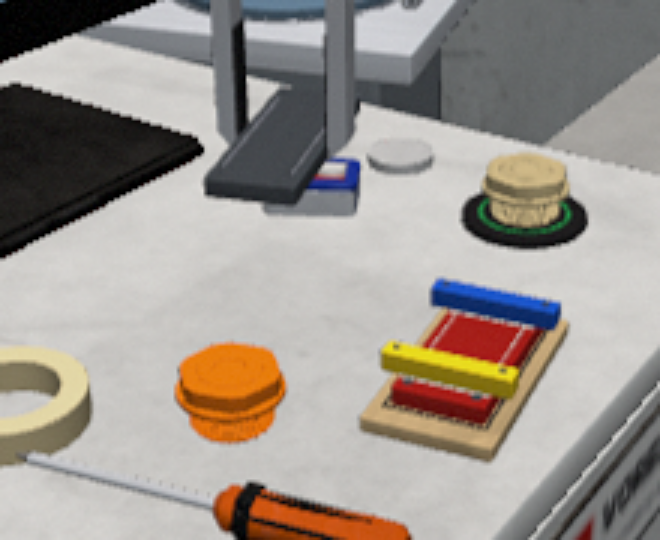

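The steel plate is held level at (280,140) in the crop, and both bars are in place.

Request:
{"api": "arm_command", "payload": {"motion": "0 0 0 0 0 4.3; 0 0 0 0 0 4.3; -8.6 25 0 0 0 0; -8.6 25.2 0 0 0 0; -8.6 25.2 0 0 0 0; -8.6 25.2 0 0 0 0; -8.7 25.2 0 0 0 0; 0 0 15 0 0 0; 0 0 15 0 0 0; 0 0 8 0 0 0"}}

```text
clock: 36.65
ee_pos: [0.6063, 0.322, 0.0531]
orientation: [0.052, 0.999, -0.001, -0.003]
ft_force: [-1.6, -0.3, -6.8]
opening: 0.527
gripper_force: 50.0
```

Request:
{"api": "arm_command", "payload": {"motion": "0 0 0 0 0 0; 0 0 0 0 0 0; 0 0 0 0 0 0; 0 0 0 0 0 0; 0 0 0 0 0 0; 0 0 0 0 0 0; 0 0 0 0 0 0; 0 0 0 0 0 0; 0 0 0 0 0 0; 0 0 0 0 0 0"}}

```text
clock: 37.48
ee_pos: [0.609, 0.3232, 0.0578]
orientation: [0.052, 0.999, 0.0, 0.0]
ft_force: [-0.1, -0.0, -5.1]
opening: 0.524
gripper_force: 50.0
```

```bash
python3 d.py 609 323 36.9 84
```

```text
t 37.48 at [609.  323.2  57.8] yaw 84.02 tilt 0.01 F [-0.1 -0.  -5.1] open 49.2 grip 50.0
tool dx dy dz [-0.  -0.2 20.9] rz 0.02
```

Request:
{"api": "arm_command", "payload": {"motion": "0 0 8 0 0 0; 0 0 5 0 0 0; 0 0 3 0 0 0; 0 0 2 0 0 0; 0 0 1 0 0 0; 0 0 1 0 0 0; 0 0 0.5 0 0 0; 0 0 0.5 0 0 0; 0 0 0 0 0 0; 0 0 0 0 0 0"}}

```text
clock: 38.32
ee_pos: [0.6091, 0.3232, 0.0369]
orientation: [0.052, 0.999, 0.0, 0.0]
ft_force: [0.1, 1.0, -4.3]
opening: 0.527
gripper_force: 50.0
```

```bash
python3 d.py 609 323 36.7 84
```

```text
t 38.32 at [609.1 323.2  36.9] yaw 84.02 tilt 0.02 F [ 0.1  1.  -4.3] open 49.6 grip 50.0
tool dx dy dz [ 0.1 -0.2  0.2] rz 0.02
```

Request:
{"api": "arm_command", "payload": {"motion": "0 0 0.3 0 0 0; 0 0 0.2 0 0 0; 0 0 0 0 0 0; 0 0 0 0 0 0; 0 0 0 0 0 0; 0 0 0 0 0 0; 0 0 0 0 0 0; 0 0 0 0 0 0; 0 0 0 0 0 0; 0 0 0 0 0 0"}}

```text
clock: 39.15
ee_pos: [0.6092, 0.3232, 0.0367]
orientation: [0.052, 0.999, 0.0, 0.0]
ft_force: [-2.6, -1.4, 2.9]
opening: 0.524
gripper_force: 50.0
```

Request:
{"api": "arm_command", "payload": {"motion": "0 0 0 0 0 0; 0 0 0 0 0 0; 0 0 0 0 0 0; 0 0 0 0 0 0; 0 0 0 0 0 0; 0 0 0 0 0 0; 0 0 -15 0 0 0; 0 0 -30 0 0 0; 0 0 -35 0 0 0; 0 0 -30 0 0 0", "hand": 0}}

```text
clock: 39.98
ee_pos: [0.6093, 0.3233, 0.1493]
orientation: [0.052, 0.999, 0.0, 0.001]
ft_force: [0.3, 0.0, 0.2]
opening: 0.999
gripper_force: 0.0
```

Request:
{"api": "arm_command", "payload": {"motion": "0 -20 -20 0 0 0; 0 -35 0 0 0 0; 0 -35 0 0 0 0; 0 -35 0 0 0 0; 0 0 0 0 0 0; 0 0 0 0 0 0; 0 0 0 0 0 0; 0 0 0 0 0 0; 0 0 0 0 0 0; 0 0 0 0 0 0"}}

```text
clock: 40.82
ee_pos: [0.596, 0.1998, 0.1662]
orientation: [0.051, 0.999, 0.0, -0.0]
ft_force: [0.6, -0.4, 0.3]
opening: 0.999
gripper_force: 0.0
```

```bash
python3 - <<'E'
from h import *
p=capture("scene"); save(p,"s8.png",(200,140,420,320),3); t=capture("top")
m=masks(t)["dark"]&near(t,(.609,.323),.085,.035,.06); print("steel",rect(t,m,.046)); print("z",np.median(cloud(t)[m][:,2]))
E
python3 d.py 609 323 36.7 84
```

```text
steel (array([608.7, 324. , 129.5,  49.7,  -5.8]), 1136)
z 0.04689737872768806
t 40.92 at [595.9 199.5 166.1] yaw 84.08 tilt 0.01 F [-0.6 -0.1 -0.2] open 94.1 grip 0.0
tool dx dy dz [-1.000e-01  1.242e+02  1.294e+02] rz 0.08
```

View pics/s8.png

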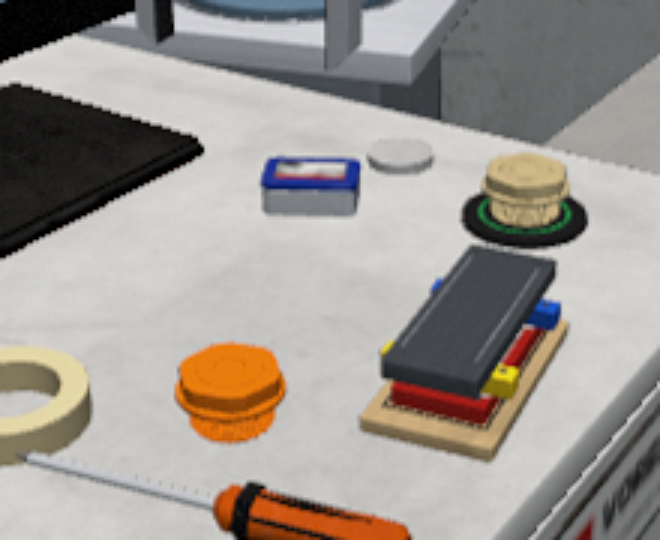

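The steel plate lies level on both bars at (470,320) in the crop, in line with the red plate. The cap is on the pad, and the tin and disc have not moved. The gripper is clear, so I am handing in.

```bash
python3 -c "
from rig import order
print(order.sign_off())"
```

```text
the job is handed in; nothing more can be done
None
```

The job is handed in at about 41 s of the 109 s: the last picture shows the pile rebuilt with the steel plate on top, the cap upright on the pad and the disc and tin unmoved, but sign-off returned no verdict.

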